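# Park the trimmer carriage with its lock button held down

## Task

Park the cutter carriage of the bench trimmer: with a fingertip press down the lock button on top of the carriage and, keeping it held down all the way, push the carriage along its rail fully home against the tall parking dock (not to the low foot at the other end). Then let the button spring up so that the carriage is locked there, and stand clear; nothing is to be picked up, and the things around the carriage stay where they are.

Things in the scene. Friction and masses are not known exactly. Their poses are not given: they have to be found in the camera images.
- trimmer: bench trimmer, fixed to the table: a 280 x 480 x 12 mm grey board with a dark mat and, along its middle, a 40 mm wide slotted aluminium rail (top 54 mm above the table). Origin: centre of the board's underside, on the table. Its y axis runs along the rail, z up.
- carriage (a joint): place of the cutter carriage along the rail, m, growing to the trimmer's +y; 0 at the rail's middle, end stops at -0.12 and +0.12. A black block 76 mm wide, 96 mm long along the rail, captive on it (cannot be lifted), deck 66 mm above the table; round grey blade guard on its +x side. Unlocked it slides with about 1.5 N; locked it cannot be pushed along.
- lock_button (a joint): how far the lock button is pressed, m: 0 up (a pawl in a hidden 10 mm rack locks the carriage, with up to 2 mm of play either way), 0.008 fully down. Spring: starts to move at about 4 N, fully down at about 7 N; from 4 mm on the carriage is free. It springs back up and locks again when let go.
- button_top (a point): centre of the top of the lock button, a flat grey pad 36 mm across, 52 mm along the rail, mid carriage; rides with it. Up: 78 mm above the table. Between two black thumb ridges across the deck, inner faces 33 mm either side of this point along the rail, tops 88 mm above the table; open to the sides. A fingertip pressing it carries the carriage along by friction or bears on the ridge ahead.
- park_dock: the parking dock: the TALL grey block at one end of the rail (which end varies), 72 mm wide, 46 mm along the rail, top 92 mm above the table, round black rubber buffers on both faces. Origin: centre of its underside, 12 mm above the table, 205 mm from the rail's middle. With the carriage home on the buffers the button's centre is 85 mm from the dock's centre.
- plain_foot: the LOW plain grey block at the other end of the rail, 72 x 74 x 36 mm, top 48 mm above the table; not where the carriage belongs. Origin: centre of its underside, 205 mm from the rail's middle.
- spool_mid (a point): centre of a bystander standing on the board: wooden thread spool, 48 mm across, 52 mm high
- weight_mid (a point): centre of a bystander on the board: steel pattern weight, 54 mm across, 30 mm high
- tape_mid (a point): centre of a bystander lying on the board: roll of paper tape, 60 mm across, 24 mm high
- punch_mid (a point): centre of a bystander standing on the board: dark steel hand punch, 24 mm across at its head, 75 mm high or a little more
- glue_mid (a point): centre of a bystander on the table: white glue bottle, 54 mm across, 150 mm high
- mug_mid (a point): centre of a bystander on the table: white mug, 80 mm across, 90 mm high
- mallet_grip (a point): handle of a hammer lying on the table, a bystander
- awl_grip (a point): handle of an awl lying on the table, a bystander

How it is judged:
On the way, in this order (a step that is already met when the one before it is completed fails the run):
1. the fingers press the lock button down, with the carriage not yet home (value of joint lock_button above 0.004 m and contact force between the fingers and trimmer above 1 N and not ((y of park_dock in the frame of trimmer above 0 m and value of joint carriage above 0.105 m) or (y of park_dock in the frame of trimmer below 0 m and value of joint carriage below -0.105 m))), for 0.1 s.
2. the carriage is against the parking dock with the fingers still holding the button down (value of joint lock_button above 0.004 m and contact force between the fingers and trimmer above 1 N and ((y of park_dock in the frame of trimmer above 0 m and value of joint carriage above 0.117 m) or (y of park_dock in the frame of trimmer below 0 m and value of joint carriage below -0.117 m))), for 0.1 s.
At the end, for the whole second after the job is handed in: the carriage is at rest within 3 mm of its end stop at the tall parking dock, and the lock button is back up (pressed less than 1 mm) (((y of park_dock in the frame of trimmer above 0 m and value of joint carriage above 0.117 m) or (y of park_dock in the frame of trimmer below 0 m and value of joint carriage below -0.117 m)) and value of joint lock_button below 0.001 m and velocity of joint carriage between -0.005 and 0.005 m/s); the robot touches nothing.
It fails at once if the lock button was let up while the carriage was on its way (70 to 105 mm from the rail's middle) ((value of joint carriage between 0.07 and 0.105 m or value of joint carriage between -0.105 and -0.07 m) and value of joint lock_button below 0.001 m).
It fails at once if the carriage was run to the wrong end (more than 100 mm from the middle towards the low foot) ((y of park_dock in the frame of trimmer above 0 m and value of joint carriage below -0.1 m) or (y of park_dock in the frame of trimmer below 0 m and value of joint carriage above 0.1 m)).
It fails at once if a bystander was moved more than 20 mm or lifted (distance of any of spool_mid, weight_mid, tape_mid, punch_mid, glue_mid, mug_mid, mallet_grip, awl_grip from where it was at the start of the episode above 0.02 m).
It also fails if it takes over 35 s, if anything falls off the work surface, if the arm or the gripper's body presses on something with over 40 N, if the wrist force passes 120 N, or if a joint passes its speed limit or range.

## Robot

A 6-joint arm with a two-finger parallel gripper is mounted at the origin on the work surface. World frame = base frame: x ahead of the robot, y to its left, z up, the work surface at z = 0. Lengths are in m, angles in rad, forces in N, time in s.
With the tool pointing down it reaches from about 0.25 to 0.725 m from the base axis. Payload 4 kg.
Tool frame: the origin (TCP) lies between the finger pads; the fingertips stand 8 mm ahead of it and the grasp point (between the pads) lies 11 mm behind it; z points along the fingers, y is the line along which they close (so a half turn about z gives the same grasp; the last joint's range is limited). The gripper opens to 85 mm and grips with 20 to 120 N. Pads are 22 mm wide; open, the fingers measure 114 mm over their backs; the gripper's body (76 mm by 85 mm) begins 54 mm behind the grasp point. The pads swing forward as they close: fully open they stand 13 mm farther back than shut.
Start: joints at [-1.279, 0.241, 0.005, 1.335, 0, 1.571], TCP at [0.144, -0.479, 0.202] pointing down, gripper open.
Joint ranges: [-2.72, 2.72], [-1.05, 1.87], [-1.09, 1.28], [-1.99, 2.15], [-1.42, 1.44], [-3.14, 3.14]. Speed limits (rad/s): [2.79, 2.79, 3.14, 3.14, 3.14, 3.14].

## Interface

Orientations are given as a unit quaternion [x, y, z, w].
In Python, from workcell import status, viewer, bot gives the robot as it stands.
- The arm moves only by the tool servo_tool, never from a script. Its argument "commands" is a list of rows, each a list of 5 numbers: the finger opening in mm, from 0 to 85.4, then the shift along the tool's x, y, z in mm, then the turn about the tool's z in rad. A call has 1 to 20 rows; each row shifts and turns the commanded pose from where the row before left it, along the tool's axes as they then stand; what a row does not reach is not made up. A row lasts 1/8 s, in which the tool goes at most 62.5 mm and 10.7 degrees, less where a joint would pass 70% of its speed; a pose out of reach is approached as far as the arm can. A call is refused whole if a number of a shift passes 62.5 or a number of a turn 0.188, either way. A call with a gripper value outside its range is refused whole. The fingers move at their own pace and stop on an object; the grip force is fixed at half the most. Time passes only in rows, so rows that do not move let the fingers close. It gives the time, the measured TCP pose, the force, the opening and the grip force at its end, in the units of the state.
- status.get_obs(): the state, without advancing time (a new reading comes with each control period).
- viewer.camera(name): name is "scene" or "top"; returns (picture, depth): 420x560x3 uint8, red, green, blue; 420x560 float32, m along the optical axis (not along the pixel's ray), 0 where there is no reading.
- viewer.get_calibration(name): a dict with "camera_matrix" (3x3 intrinsics, pixels), "distortion" ([k1, k2, p1, p2, k3] as OpenCV has them; the pictures are not rectified), "R" (3x3) and "t" (3): a world point X has camera coordinates R X + t. Camera axes: x right, y down, z forward; pixel columns grow to the right and rows downward; lengths in m; the calibration is good to about 2 mm. A picture is of the moment at which its call begins. get_calibration takes no time and is no camera call.
- bot.job_done(): hands the job in; it is judged then, once.
Trained networks look in the newest picture that a camera, given by its name, has taken for a name from the list of things; names that differ only in an ending like _2 or _b are one class to them, and where a whole thing is asked for, a point or a joint stands for the part that bears it (a point fixed in the world has none). Each returns a list of dicts, best first, with "p" (0 to 1); they miss things now and then, are a little off and sometimes report something else, mostly with a low value. They report only what shows in the picture. A call takes as long as a camera call.
- viewer.masks_of(camera, label): "mask" (420x560 bool, what is visible of it) and "pixel" ([row, column] in pixels, amid what is visible of it).
- viewer.spot_point(camera, label): "pixel" ([row, column] in pixels: a listed point, or the origin of a listed thing).
The state is a dict: "clock": time; "joint_pos": joint angles; "joint_vel": joint speeds; "tau": joint torques, N m; "eef_pos": TCP position; "tool_rot": TCP orientation; "ft_force": force on the tool from outside, world axes, zero at the start; "ft_torque": the same for the moment, N m; "grip_width": finger opening in m; "grasp_force": force on a finger pad.
Only numpy, scipy, OpenCV 4.12 (cv2) and the standard library are available. Lean on these libraries where they do the work, as an engineer would, in place of code of your own. Each camera call takes 0.05 s, during which the arm holds its last target. There are 200 camera calls.

## Working session

There is one attempt and no reset: what is moved stays moved. The work goes in short steps, Python scripts to look and compute and a tool call to move; the robot and the scene stay as the last step left them, time stands still between calls to the robot, and variables do not carry over. Pictures are saved under pics/ and viewed, at most 10 in all, crops included, and the job is handed in when it is done.

Besides the shell and the picture viewer there is one more tool, called by a JSON object that holds its "method" and its "body". servo_tool: Moves the arm, as the interface text tells. Its arguments: {"type":"object","properties":{"commands":{"type":"array"}},"required":["commands"]}

```bash
mkdir -p pics; cat > h.py <<'E'
import numpy as np,cv2
from workcell import status,viewer,bot
def world(cam,px,depth=None,z=None):
    c=viewer.get_calibration(cam);K=np.array(c["camera_matrix"],float);R=np.array(c["R"]);t=np.array(c["t"])
    r,cc=px
    n=cv2.undistortPoints(np.array([[[cc,r]]],float),K,np.array(c["distortion"],float))[0,0]
    d=np.array([n[0],n[1],1.]);
    if depth is not None: return R.T@(d*depth-t)
    o=-R.T@t; w=R.T@d; return o+w*(z-o[2])/w[2]
E
python3 - <<'E'
from h import *
s=status.get_obs();print(s["clock"],s["eef_pos"],s["tool_rot"],s["ft_force"])
for cam in("top","scene"):
    im,d=viewer.camera(cam);cv2.imwrite(f"pics/{cam}0.png",im[...,::-1])
    for n,z in(("button_top",.078),("park_dock",.012),("plain_foot",.012),("trimmer",0),("spool_mid",.038),("punch_mid",.05),("glue_mid",.075),("mug_mid",.045)):
        for q in viewer.spot_point(cam,n)[:2]:
            r,c=map(float,q["pixel"]);dd=d[int(r),int(c)]
            print(cam,n,round(q["p"],2),round(r),round(c),world(cam,(r,c),z=z).round(3),world(cam,(r,c),depth=dd).round(3))
E
```

```text
0.0 [ 0.14364661 -0.47819044  0.20130864] [ 9.89372145e-01  1.45401685e-01 -1.52942995e-04 -1.04184554e-03] [0.13986239 0.06796163 0.62406895]
top button_top 0.73 177 285 [ 0.671 -0.004  0.078] [ 0.68  -0.005  0.042]
top button_top 0.55 195 248 [0.601 0.127 0.078] [0.601 0.127 0.078]
top park_dock 0.62 208 319 [ 0.571 -0.13   0.012] [ 0.555 -0.122  0.095]
top plain_foot 0.52 192 211 [0.626 0.268 0.012] [0.617 0.262 0.051]
top trimmer 0.96 199 262 [0.604 0.077 0.   ] [0.59  0.075 0.065]
top spool_mid 0.75 170 240 [0.703 0.161 0.038] [0.694 0.158 0.068]
top spool_mid 0.63 273 149 [0.323 0.473 0.038] [0.324 0.476 0.027]
top punch_mid 0.54 224 222 [0.502 0.216 0.05 ] [0.497 0.212 0.083]
top punch_mid 0.52 209 322 [ 0.562 -0.138  0.05 ] [ 0.555 -0.135  0.085]
top glue_mid 0.58 192 152 [0.608 0.473 0.075] [0.601 0.464 0.106]
top mug_mid 0.93 202 417 [ 0.596 -0.487  0.045] [ 0.606 -0.501  0.   ]
scene button_top 0.83 256 272 [0.607 0.118 0.078] [0.606 0.118 0.078]
scene park_dock 0.73 207 240 [ 0.565 -0.107  0.012] [ 0.581 -0.077  0.057]
scene park_dock 0.37 368 365 [0.583 0.47  0.012] [0.617 0.489 0.114]
scene plain_foot 0.7 324 304 [0.634 0.292 0.012] [0.645 0.305 0.049]
scene plain_foot 0.17 133 165 [ 0.604 -0.508  0.012] [ 0.622 -0.449  0.07 ]
scene trimmer 0.66 262 269 [0.598 0.088 0.   ] [0.62  0.123 0.07 ]
scene spool_mid 0.57 298 250 [0.709 0.165 0.038] [0.715 0.177 0.063]
scene punch_mid 0.66 269 319 [0.523 0.207 0.05 ] [0.506 0.189 0.008]
scene punch_mid 0.33 298 251 [0.71  0.173 0.05 ] [0.713 0.179 0.063]
scene glue_mid 0.96 369 365 [0.606 0.484 0.075] [0.619 0.491 0.113]
scene mug_mid 0.84 134 165 [ 0.614 -0.473  0.045] [ 0.622 -0.449  0.068]
```

```bash
python3 - <<'E'
import cv2
a=cv2.imread("pics/top0.png")[130:290,130:350];cv2.imwrite("pics/topc.png",cv2.resize(a,None,fx=3.6,fy=3.6,interpolation=cv2.INTER_CUBIC))
E
```

```text
(no output)
```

View pics/topc.png

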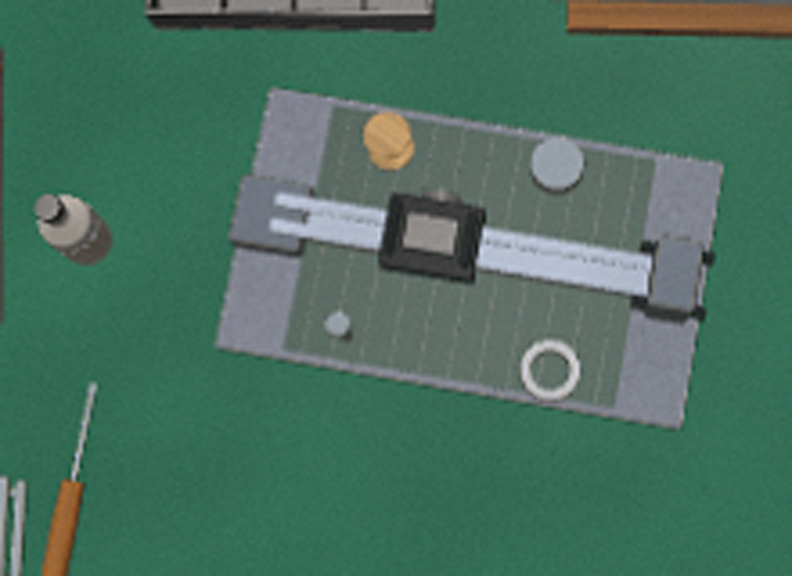

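View pics/scene0.png

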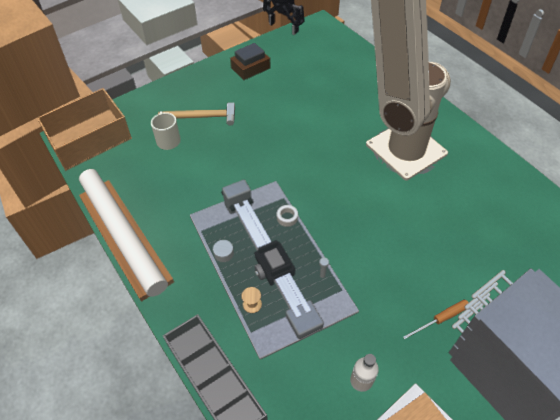

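The tall dock is at crop (676,272), the world −y end, and the low foot is at crop (270,215). The button is at about crop (430,232), full-picture pixel (195,249). The stretch from the carriage to the dock is clear. Next I'll refine the button and the rail direction.

```bash
python3 - <<'E'
from h import *
res={}
for cam in("top","scene"):
    im,d=viewer.camera(cam)
    for n,lo,hi in(("button_top",.070,.083),("park_dock",.085,.1),("plain_foot",.042,.053)):
        for q in viewer.masks_of(cam,n)[:2]:
            P=np.array([world(cam,(r,c),depth=d[r,c]) for r,c in np.argwhere(q["mask"]) if d[r,c]>0])
            S=P[(P[:,2]>lo)&(P[:,2]<hi)]
            if len(S)>5:print(cam,n,round(q["p"],2),len(P),len(S),np.array(q["pixel"]).round(),S.mean(0).round(4),np.median(S,0).round(4),cv2.minAreaRect(S[:,:2].astype(np.float32)*1000))
E
```

```text
top button_top 0.45 140 122 [196. 251.] [0.6022 0.1219 0.0772] [0.602  0.122  0.0777] ((602.3126220703125, 121.79998779296875), (49.540252685546875, 36.0038948059082), 80.27665710449219)
top park_dock 0.66 349 244 [204. 320.] [ 0.5639 -0.1176  0.0916] [ 0.564  -0.1171  0.0919] ((564.6495361328125, -118.0763168334961), (45.40773010253906, 72.04325866699219), 80.91923522949219)
top plain_foot 0.75 305 245 [186. 205.] [0.6288 0.2905 0.0472] [0.6291 0.2925 0.047 ] ((629.4009399414062, 286.57769775390625), (69.98473358154297, 72.98455047607422), 85.52523803710938)
scene button_top 0.77 257 245 [258. 273.] [0.6051 0.1259 0.0774] [0.6053 0.1257 0.0776] ((604.065673828125, 124.08374786376953), (55.3927116394043, 36.896575927734375), 81.47509002685547)
scene park_dock 0.61 820 96 [131. 166.] [ 0.6055 -0.478   0.0885] [ 0.6045 -0.4731  0.0885] ((606.830078125, -482.1217956542969), (80.88160705566406, 80.07325744628906), 50.51286315917969)
scene park_dock 0.56 659 336 [191. 234.] [ 0.5666 -0.1125  0.0912] [ 0.567  -0.1125  0.0912] ((566.0518798828125, -113.6514892578125), (48.19995880126953, 72.29463958740234), 80.64965057373047)
scene plain_foot 0.62 806 636 [322. 304.] [0.6345 0.2947 0.0472] [0.6344 0.2961 0.0472] ((632.1557006835938, 289.7800598144531), (72.31212615966797, 70.48794555664062), 80.48851776123047)
```

{"method": "servo_tool", "body": {"commands": [[0,0,0,0,0],[0,0,0,0,-0.18],[0,0,0,0,-0.18],[0,0,0,0,-0.18],[0,0,0,0,-0.18],[0,0,0,0,-0.18],[0,0,0,0,-0.18]]}}

```text
clock: 2.17
eef_pos: [0.1438, -0.4789, 0.2022]
tool_rot: [0.772, 0.636, -0.0, -0.0]
ft_force: [0.1, 0.6, 0.3]
grip_width: -0.0002
grasp_force: 0.0
```

{"method": "servo_tool", "body": {"commands": [[0,0,0,0,-0.03],[0,51.4,27.4,0,0],[0,51.4,27.4,0,0],[0,51.4,27.4,0,0],[0,51.4,27.4,0,0],[0,51.4,27.4,0,0],[0,51.4,27.4,0,0],[0,51.4,27.4,0,0],[0,51.4,27.4,0,0],[0,51.4,27.4,0,0],[0,51.4,27.4,0,0],[0,51.4,27.4,0,0],[0,51.4,27.4,0,0],[0,51.4,27.4,0,0],[0,0,0,40,0],[0,0,0,40,0],[0,0,0,10,0],[0,0,0,0,0]]}}

```text
clock: 4.42
eef_pos: [0.6072, 0.1197, 0.1122]
tool_rot: [0.765, 0.644, -0.0, -0.0]
ft_force: [0.0, 0.6, 0.6]
grip_width: -0.0002
grasp_force: 0.0
```

{"method": "servo_tool", "body": {"commands": [[0,2.7,-3.9,10,0],[0,0,0,8,0],[0,0,0,0,0]]}}

```text
clock: 4.8
eef_pos: [0.6035, 0.1231, 0.0939]
tool_rot: [0.764, 0.645, -0.0, -0.0]
ft_force: [-0.6, -0.2, 0.5]
grip_width: 0.0
grasp_force: 0.0
```

```bash
python3 - <<'E'
from h import *
im,d=viewer.camera("scene");a=im[190:320,180:350,::-1];cv2.imwrite("pics/s1.png",cv2.resize(a,None,fx=4.5,fy=4.5,interpolation=cv2.INTER_CUBIC))
s=status.get_obs();print(s["eef_pos"],s["ft_force"],s["joint_pos"])
E
```

```text
[0.60381879 0.12314364 0.09429157] [-0.17045315 -0.18436579  0.29478833] [ 2.01200368e-01  5.31126793e-01  1.51124235e-01  1.19092615e+00
 -3.31596769e-05  1.94115733e+00]
```

View pics/s1.png

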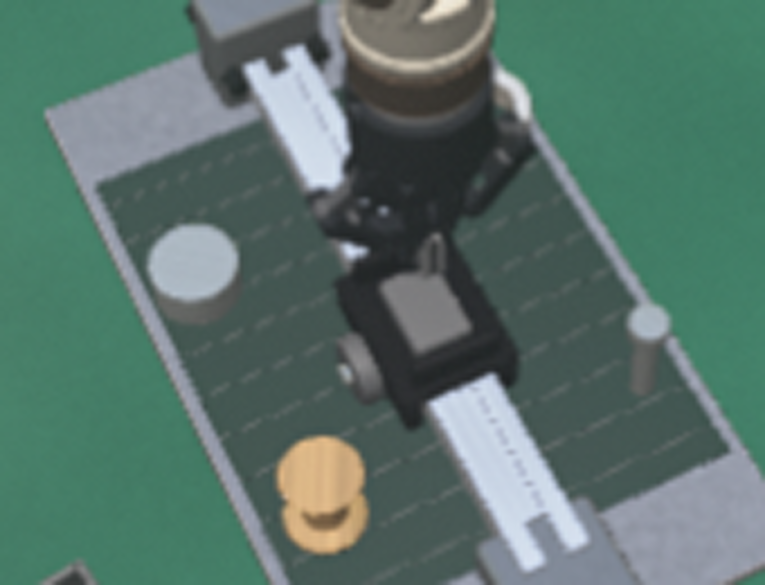

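```bash
python3 - <<'E'
from h import *
c=viewer.get_calibration("scene");R=np.array(c["R"])
P=np.array([[.6038,.1231,.086],[.6038,.1231,.094],[.6038,.1231,.105],[.6038,.1231,.078],[.5996,.0974,.078]])
p=cv2.projectPoints(P,cv2.Rodrigues(R)[0],np.array(c["t"],float),np.array(c["camera_matrix"],float),np.array(c["distortion"],float))[0][:,0]
print(((p-[180,190])*4.5).round())
im,d=viewer.camera("scene")
for x,y in((432,245),(432,262),(428,320),(425,300)):
    cc,r=180+x/4.5,190+y/4.5; print(x,y,world("scene",(r,cc),depth=d[int(r),int(cc)]).round(4))
E
```

```text
[[423. 294.]
 [423. 286.]
 [423. 276.]
 [424. 301.]
 [404. 266.]]
432 245 [0.6053 0.1357 0.1544]
432 262 [0.605  0.1347 0.1357]
428 320 [0.6089 0.1348 0.0781]
425 300 [0.6023 0.1224 0.0767]
```

```bash
python3 - <<'E'
from h import *
im,d=viewer.camera("scene")
cv2.imwrite("pics/s2.png",cv2.resize(im[215:275,240:310,::-1],None,fx=8,fy=8,interpolation=cv2.INTER_NEAREST))
for r in range(236,262):
    print(r,*[f"{1000*world('scene',(r,c),depth=d[r,c])[2]:4.0f}" for c in range(264,288,2)])
E
```

```text
236  180   52  204  210  205  202  174  192  195  189  176  178
237  182  178  173  206  205  202  173  191  181  168  172  175
238  177  182  177  200  198  194  171  176  178   10   13   12
239  181  178  179  192  194  189  170  177  171    9    7   16
240  181  182  179  183  192  179  165  173  171   14   13   11
241  192  182  173  180  177  173  166  169  165   12   11   11
242  186  181  171  172  175  176  161  160  152   13   10   13
243  186  181  176  167  169  167  156  152  146   13   17   12
244  179  175  170  159  163  162  155  153  140   10   12   10
245  174  173  139  152  152  152  150  147  136   64   14   12
246   88   90   82  148  150  151  149  144  133   64   10   11
247   89   85   83  147  141  151  141  141   68   66   13   15
248   83   81   73  136  136  146  134  136   66   65   12   15
249   81   72   72   64  135  139  132  130   69   70   64   11
250   75   72   68   75   77  134  130   64   68   67   69   14
251   72   61   77   78   79  129   75   80   63   64   67    9
252   68   78   80   78   78   81   76   80   68   68   67   61
253   68   78   78   76   76   78   78   81   65   65   67   68
254   66   77   77   75   78   80   79   81   76   67   69   65
255   65   77   80   76   80   77   75   77   78   64   62   69
256   68   75   77   77 1199   76   77   80   79   68   62   69
257   64   73   82   77   81   78   77 1199   75   66   65   68
258   64   65   79   76   78   75   76   76   77   75   63   61
259   69   67   79   76   82   80   75   77   79   76   61   66
260   70   66   77   79   76   78   77   78   77   78   66   69
261   62   70   70   81   79   81   78   79   75   80   77   64
```

View pics/s2.png

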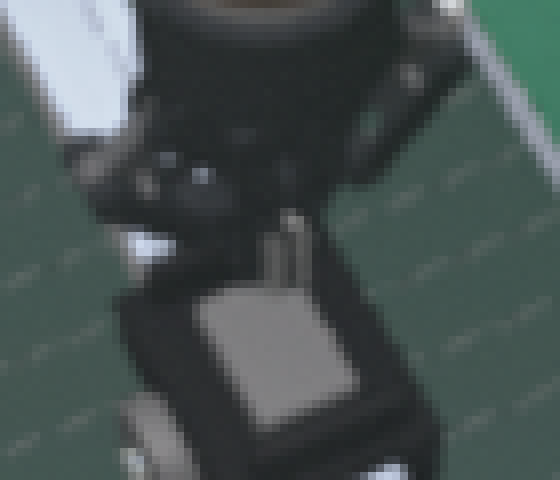

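The grey fingers end near row 251, where the depth reads about z = 0.128, yet the button pad is fully visible below them (rows 251–267). So the tips look about 35–40 mm higher than the TCP reading implies, though they line up sideways. I'll descend gently and watch the force.

{"method": "servo_tool", "body": {"commands": [[0,0,0,4,0],[0,0,0,4,0],[0,0,0,0,0]]}}

```text
clock: 5.32
eef_pos: [0.6035, 0.1231, 0.0855]
tool_rot: [0.764, 0.645, -0.001, -0.0]
ft_force: [-0.2, -0.2, -0.1]
grip_width: -0.0
grasp_force: 0.0
```

{"method": "servo_tool", "body": {"commands": [[0,0,0,2,0],[0,0,0,0,0]]}}

```text
clock: 5.58
eef_pos: [0.6039, 0.1232, 0.084]
tool_rot: [0.764, 0.645, -0.0, -0.0]
ft_force: [-0.5, 0.0, -0.7]
grip_width: 0.0001
grasp_force: 0.0
```

{"method": "servo_tool", "body": {"commands": [[0,0,0,2,0],[0,0,0,2,0],[0,0,0,0,0]]}}

```text
clock: 5.95
eef_pos: [0.6038, 0.1232, 0.0799]
tool_rot: [0.764, 0.645, -0.0, -0.0]
ft_force: [0.2, 0.1, 0.2]
grip_width: 0.0
grasp_force: 0.0
```

```bash
python3 - <<'E'
from h import *
im,d=viewer.camera("scene")
cv2.imwrite("pics/s3.png",cv2.resize(im[215:275,240:310,::-1],None,fx=8,fy=8,interpolation=cv2.INTER_NEAREST))
for r in range(244,262):
    print(r,*[f"{1000*world('scene',(r,c),depth=d[r,c])[2]:4.0f}" for c in range(264,288,2)])
print(status.get_obs()["ft_force"])
E
```

```text
244  178  163  161  161  165  164  150  153  152   12   16   11
245  173  169  157  154  157  156  147  147  139   65   12   14
246  170  167  165  150  156  154  150  140  133   67   12   11
247  170  162  161  144  152  144  146  136  127   66   14   16
248  161  159   75  136  139  141  138  134  121   68   12   11
249   82   78   70  134  133  139  134  132  118   63   66   14
250   75   67   66  129  132  129  129  121   65   65   64   17
251   67   64   80  125  126  126  127  121   66   67   67   18
252   67   76   75   81  124  125  121  117   66   67   65   65
253   66   77   75   79  114  117  115   81   65 1199   64   65
254   66   78   81   79   76  113   81   78   75   68   67   66
255   64   77   74   79   77   77   80   76   81   68   62   67
256   67   74   80   76   77   76   76   80   74   70   64   60
257   66   72   78   78   79   79   80   77   73   68   65   66
258   66   69   73   77   77   79   77   77   78   75   68   62
259   70   70   83   79   83   80   74   77   76   73   67   63
260   68   63   77   75   82   79   79   74   78   77   63   68
261   68   69   69   75   85   76   77   77   76   80   78   68
[-0.42329091  0.15195294 -0.76520984]
```

View pics/s3.png

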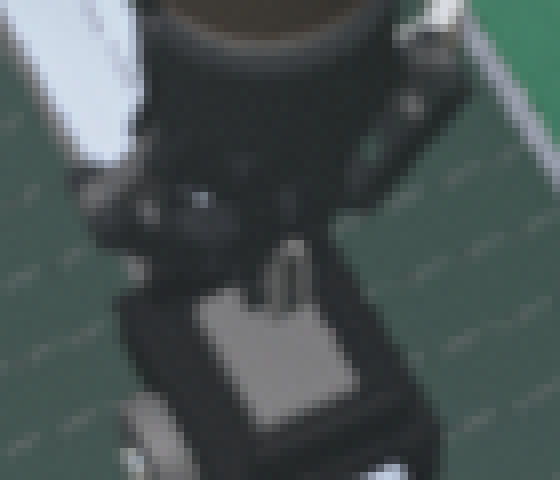

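The tips (row 254, col 276) are still about 33 mm above the pad, and no force shows. I'll keep descending, guarded.

{"method": "servo_tool", "body": {"commands": [[0,0,0,6,0],[0,0,0,6,0],[0,0,0,6,0],[0,0,0,0,0]]}}

```text
clock: 6.5
eef_pos: [0.6033, 0.1231, 0.0612]
tool_rot: [0.764, 0.645, -0.001, -0.0]
ft_force: [-0.4, -0.9, 0.4]
grip_width: 0.0003
grasp_force: 0.0
```

```bash
python3 - <<'E'
from h import *
im,d=viewer.camera("scene")
cv2.imwrite("pics/s4.png",cv2.resize(im[215:275,240:310,::-1],None,fx=8,fy=8,interpolation=cv2.INTER_NEAREST))
for r in range(248,264):
    print(r,*[f"{1000*world('scene',(r,c),depth=d[r,c])[2]:4.0f}" for c in range(264,288,2)])
for r,c in((252,274),(254,274),(254,278)):print(world('scene',(r,c),depth=d[r,c]).round(4))
print(status.get_obs()["ft_force"])
E
```

```text
248  158  155  144  140  149  144  130  137  135   70   17   16
249  156  153  142  137  145  142  128  129  121   65   64   14
250  150  150  143  135  136  135 1199  123  114   67   67   13
251  144  144  145  120  137  132  122  124  109   64   64    7
252  141  141  137  116  121  127  117  117  104   66   67   68
253   69  136   79  115  114  119  115  113   97   68   66   67
254   65   78   81  102  111  111  110  106   75   65   69   67
255   70   80   80   79  107  109  108  104   75   66   65   65
256   66   78   75   74  108  107  101   98   77   65   68   65
257   69   72   80   79   81  100   96   78   78   65   68   63
258   68   67   80   76   75   93   78   77   78   79   68   67
259   69   65   76   78   77   80   79   80   74   75   66   68
260   64   68   80   80   77   77   78   78   80   77   64   67
261   68   66   73   79   85   79   77   78   83   79   75   64
262   65   68   72   80   77   78   77   80   80   76   77   64
263   71   63   66   79   79   78   75   82   78   74   74   67
[0.6123 0.1363 0.1271]
[0.6102 0.1327 0.1109]
[0.6005 0.1361 0.1063]
[ 0.30371387 -0.14275935 -0.39684981]
```

{"method": "servo_tool", "body": {"commands": [[0,0,0,4,0],[0,0,0,4,0],[0,0,0,2,0],[0,0,0,0,0]]}}

```text
clock: 7.05
eef_pos: [0.6038, 0.1232, 0.052]
tool_rot: [0.764, 0.645, -0.0, -0.0]
ft_force: [-0.6, -0.5, -0.8]
grip_width: -0.0001
grasp_force: 0.0
```

{"method": "servo_tool", "body": {"commands": [[0,0,0,3,0],[0,0,0,0,0]]}}

```text
clock: 7.3
eef_pos: [0.6041, 0.1233, 0.0492]
tool_rot: [0.764, 0.645, 0.0, 0.0]
ft_force: [0.1, 1.1, 0.6]
grip_width: -0.0001
grasp_force: 0.0
```

{"method": "servo_tool", "body": {"commands": [[0,0,0,2,0],[0,0,0,0,0]]}}

```text
clock: 7.55
eef_pos: [0.6042, 0.1233, 0.0477]
tool_rot: [0.764, 0.645, 0.0, 0.0]
ft_force: [-0.4, -1.0, 4.2]
grip_width: 0.0001
grasp_force: 1.8
```

{"method": "servo_tool", "body": {"commands": [[0,0,0,2,0],[0,0,0,0,0]]}}

```text
clock: 7.8
eef_pos: [0.6042, 0.1233, 0.0455]
tool_rot: [0.764, 0.645, 0.0, 0.0]
ft_force: [-1.6, -0.1, 3.8]
grip_width: -0.0003
grasp_force: 2.4
```

{"method": "servo_tool", "body": {"commands": [[0,0,0,2,0],[0,0,0,1.5,0],[0,0,0,0,0]]}}

```text
clock: 8.18
eef_pos: [0.6042, 0.1233, 0.0421]
tool_rot: [0.764, 0.645, 0.0, 0.0]
ft_force: [-1.9, -0.2, 5.9]
grip_width: -0.0001
grasp_force: 3.1
```

{"method": "servo_tool", "body": {"commands": [[0,0,0,1.5,0],[0,0,0,0,0]]}}

```text
clock: 8.43
eef_pos: [0.6042, 0.1232, 0.041]
tool_rot: [0.764, 0.645, 0.0, 0.0]
ft_force: [-2.1, -0.1, 8.6]
grip_width: -0.0
grasp_force: 3.7
```

{"method": "servo_tool", "body": {"commands": [[0,-4,0,0,0],[0,-6,0,0,0],[0,-6,0,0,0],[0,-6,0,0,0],[0,0,0,0,0]]}}

```text
clock: 9.05
eef_pos: [0.6008, 0.1016, 0.041]
tool_rot: [0.764, 0.645, 0.001, 0.0]
ft_force: [-1.6, -0.8, 7.0]
grip_width: -0.0002
grasp_force: 3.3
```

```bash
python3 - <<'E'
from h import *
im,d=viewer.camera("scene")
cv2.imwrite("pics/s5.png",cv2.resize(im[190:320,180:350,::-1],None,fx=4.5,fy=4.5,interpolation=cv2.INTER_CUBIC))
s=status.get_obs();print(s["eef_pos"],s["ft_force"])
for q in viewer.masks_of("scene","plain_foot")[:1]:print(q["pixel"])
E
```

```text
[0.60077423 0.10157372 0.0409911 ] [-1.55538131  0.28089789  6.99031484]
[323.1, 306.2]
```

View pics/s5.png

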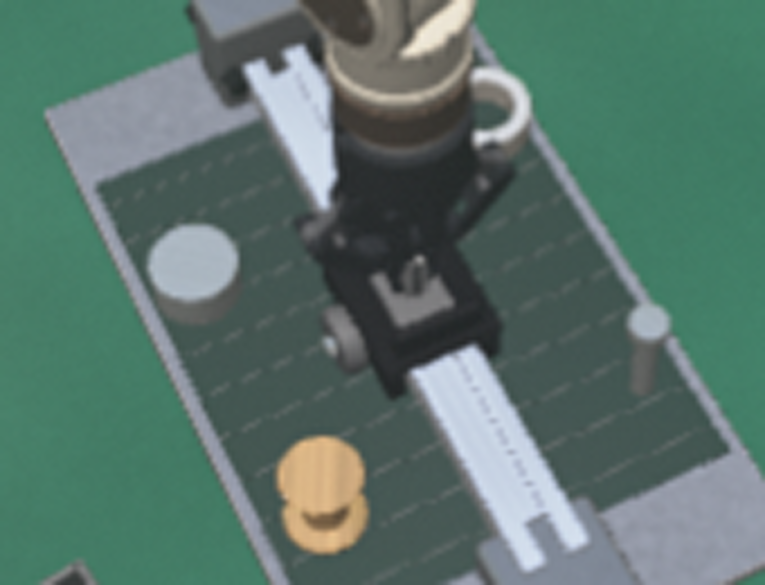

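The carriage rode along about 22 mm: its near edge is at crop (450,370), and the fingers sit on the pad at (415,285). I'll keep pushing.

{"method": "servo_tool", "body": {"commands": [[0,-5,0,0,0],[0,-8,0,0,0],[0,-8,0,0,0],[0,-8,0,0,0],[0,-8,0,0,0],[0,-8,0,0,0],[0,-8,0,0,0],[0,-5,0,0,0],[0,0,0,0,0]]}}

```text
clock: 10.28
eef_pos: [0.5917, 0.0442, 0.0412]
tool_rot: [0.764, 0.645, 0.001, 0.001]
ft_force: [-0.6, -0.7, 6.5]
grip_width: -0.0001
grasp_force: 3.3
```

{"method": "servo_tool", "body": {"commands": [[0,-5,0,0,0],[0,-8,0,0,0],[0,-8,0,0,0],[0,-8,0,0,0],[0,-8,0,0,0],[0,-8,0,0,0],[0,-5,0,0,0],[0,0,0,0,0]]}}

```text
clock: 11.28
eef_pos: [0.5837, -0.0052, 0.0413]
tool_rot: [0.764, 0.645, 0.001, 0.001]
ft_force: [0.4, -0.0, 6.8]
grip_width: -0.0
grasp_force: 3.2
```

```bash
python3 - <<'E'
from h import *
im,d=viewer.camera("scene")
cv2.imwrite("pics/s6.png",cv2.resize(im[170:300,180:350,::-1],None,fx=4.5,fy=4.5,interpolation=cv2.INTER_CUBIC))
s=status.get_obs();print(s["eef_pos"],s["ft_force"],s["clock"])
E
```

```text
[ 0.5837206  -0.00523189  0.04128209] [ 0.80114678 -0.93891673  7.00348066] 11.325
```

View pics/s6.png

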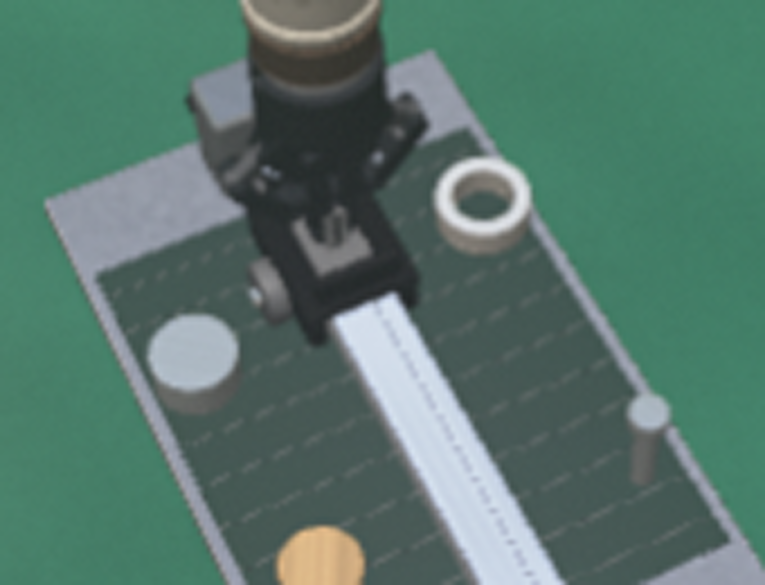

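The carriage is still following, with about 27 mm to go: the pad is at crop (335,240) and the dock just ahead.

{"method": "servo_tool", "body": {"commands": [[0,-5,0,0,0],[0,-6,0,0,0],[0,-6,0,0,0],[0,-5,0,0,0],[0,0,0,0,0]]}}

```text
clock: 11.95
eef_pos: [0.5803, -0.0269, 0.0414]
tool_rot: [0.764, 0.645, 0.002, 0.001]
ft_force: [1.8, -1.0, 6.1]
grip_width: -0.0002
grasp_force: 3.2
```

{"method": "servo_tool", "body": {"commands": [[0,-3,0,0,0],[0,-3,0,0,0],[0,0,0,0,0]]}}

```text
clock: 12.32
eef_pos: [0.5794, -0.0325, 0.0414]
tool_rot: [0.764, 0.645, 0.002, 0.001]
ft_force: [0.7, 0.9, 6.6]
grip_width: 0.0003
grasp_force: 3.2
```

{"method": "servo_tool", "body": {"commands": [[0,-2,0,0,0],[0,-2,0,0,0],[0,0,0,0,0]]}}

```text
clock: 12.7
eef_pos: [0.5788, -0.0349, 0.0414]
tool_rot: [0.764, 0.645, 0.003, 0.0]
ft_force: [1.2, 4.3, 5.6]
grip_width: -0.0001
grasp_force: 3.2
```

{"method": "servo_tool", "body": {"commands": [[0,-2,0,0,0],[0,-2,0,0,0],[0,0,0,0,0],[0,0,0,0,0]]}}

```text
clock: 13.2
eef_pos: [0.578, -0.0387, 0.0413]
tool_rot: [0.764, 0.645, 0.003, 0.0]
ft_force: [0.9, 3.6, 7.5]
grip_width: 0.0
grasp_force: 3.2
```

```bash
python3 - <<'E'
from h import *
im,d=viewer.camera("scene")
cv2.imwrite("pics/s7.png",cv2.resize(im[170:250,190:300,::-1],None,fx=7,fy=7,interpolation=cv2.INTER_CUBIC))
for q in viewer.masks_of("scene","button_top")[:1]:
    P=np.array([world("scene",(r,c),depth=d[r,c]) for r,c in np.argwhere(q["mask"])]);print(P.mean(0))
s=status.get_obs();print(s["eef_pos"],s["ft_force"],s["clock"])
E
```

```text
[ 0.57797149 -0.0386968   0.04131366] [1.29440567 3.56326401 6.67783117] 13.3
```

View pics/s7.png

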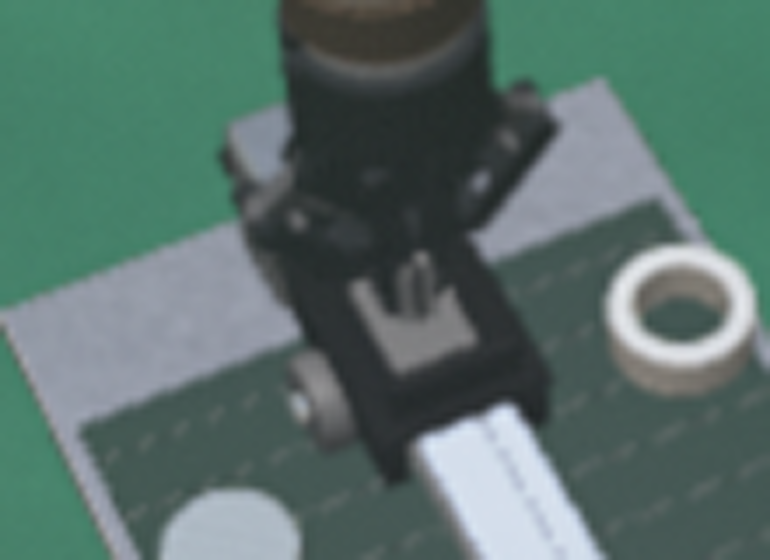

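The sideways force has levelled off at about 3.6 N, more than the 1.5 N it takes to slide the carriage, and the fingers now slip on the pad. So the carriage is on its stop. I'll lift straight up.

{"method": "servo_tool", "body": {"commands": [[0,0,0,-4,0],[0,0,0,-5,0],[0,0,0,-8,0],[0,0,0,-20,0],[0,0,0,-40,0],[0,0,0,-50,0],[0,0,0,-50,0],[0,-30,-40,0,0],[0,-30,-50,0,0],[0,-30,-50,0,0],[0,-30,-50,0,0],[0,0,0,0,0]]}}

```text
clock: 14.8
eef_pos: [0.3641, -0.1274, 0.2168]
tool_rot: [0.766, 0.643, -0.001, -0.001]
ft_force: [0.7, 0.3, 0.0]
grip_width: 0.0
grasp_force: 0.0
```

```bash
python3 - <<'E'
from h import *
for cam in("top","scene"):
    im,d=viewer.camera(cam)
    for n,lo,hi in(("button_top",.066,.083),("park_dock",.085,.1)):
        for q in viewer.masks_of(cam,n)[:2]:
            P=np.array([world(cam,(r,c),depth=d[r,c]) for r,c in np.argwhere(q["mask"]) if d[r,c]>0])
            S=P[(P[:,2]>lo)&(P[:,2]<hi)]
            if len(S)>5:print(cam,n,round(q["p"],2),len(S),S.mean(0).round(4),[np.round(v,1) for v in cv2.minAreaRect(S[:,:2].astype(np.float32)*1000)])
s=status.get_obs();print(s["eef_pos"],s["ft_force"],s["clock"])
E
```

```text
top button_top 0.68 110 [ 0.5777 -0.0351  0.0769] [array([578.1, -35.2]), array([46.6, 33.4]), np.float64(88.6)]
scene button_top 0.68 198 [ 0.5808 -0.0302  0.0772] [array([579.7, -29.9]), array([52. , 35.8]), np.float64(80.6)]
scene park_dock 0.59 346 [ 0.5673 -0.1119  0.0912] [array([ 567.5, -104.4]), array([72.8, 71.6]), np.float64(82.7)]
[ 0.36949934 -0.12656629  0.21704118] [-0.03664992  0.13843957 -0.34818421] 15.1
```

```bash
python3 -c "
from h import *
print(bot.job_done())"
```

```text
the job is handed in; nothing more can be done
None
```

I pushed the carriage home against the tall dock with the button held down. The button then sprang back up, the arm stands clear, and the job is handed in; the verdict was not shown to me.

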